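Caramel tasting display: lay the carton layer and balance the tasting board

ROBOT

A 6-joint arm with a two-finger parallel gripper is mounted at the origin on the work surface. World frame = base frame: x ahead of the robot, y to its left, z up, the work surface at z = 0. Lengths are in m, angles in degrees, forces in N, time in s.
With the tool pointing down it reaches from about 0.4 to 0.825 m from the base axis. Payload 7 kg.
Tool frame: the origin (TCP) lies at the very end of the fingers, on their centre line; the grasp point (between the pads) lies 19 mm behind it; z points along the fingers, y is the line along which they close (so a half turn about z gives the same grasp; the last joint's range is limited). The gripper opens to 88 mm and grips with 3 to 60 N. Pads are 19 mm wide; open, the fingers measure 130 mm over their backs; the gripper's body (78 mm by 193 mm) begins 47 mm behind the grasp point.
Start: joints at [84.173, 20.546, 0.682, 0, -70.136, -16.507], TCP at [0.257, 0.624, 0.227] pointing down, gripper open.
Joint ranges: [-176.03, 176.03], [-82.01, 121.73], [-58.28, 71.71], [-173.87, 95.51], [-174.79, -0.11], [-173.66, 173.66]. Speed limits (degrees/s): [136.94, 136.94, 172.46, 180, 180, 180].

INTERFACE

Orientations are given as [roll, pitch, yaw] about the fixed x, y, z axes, in that order (R = Rz(yaw) Ry(pitch) Rx(roll)).
In Python, from plant import get_state, imaging, r, finder gives the robot as it stands.
- The arm moves only by the shell command python3 -m handwheel 'ROWS' [FORCE]. ROWS is JSON, a list of rows, each a list of 5 numbers: the closure, from 0 (fully open) to 1 (shut), then the shift along the world's x, y, z in cm, then the turn about the world's z in degrees. A call has 1 to 8 rows; each row is the pose to reach, as a shift and turn from the pose commanded when the call began; what a row does not reach only later rows make up. A row lasts 1/8 s, in which the tool goes at most 62.5 mm and 10.7 degrees, less where a joint would pass 70% of its speed; a pose out of reach is approached as far as the arm can. A call with a gripper value outside its range is refused whole. The fingers move at their own pace and stop on an object; FORCE is the grip in N (left out, the last holds). Time passes only in rows, so rows that repeat a pose let the fingers close. It gives the time, the measured TCP pose, the force, the opening and the grip force at its end, in the units of the state.
- get_state(): the state, without advancing time (a new reading comes with each control period).
- imaging.capture(name): name is "side" or "top" or "wrist"; returns (picture, depth): 400x640x3 uint8, red, green, blue; 400x640 float32, m along the optical axis (not along the pixel's ray), 0 where there is no reading.
- imaging.get_calibration(name): a dict with "fx", "fy", "cx", "cy" (pixels), "dist" ([k1, k2, p1, p2, k3] as OpenCV has them; the pictures are not rectified), "rvec" (rotation vector, rad) and "tvec" (3), from world to camera coordinates, as OpenCV has them; the wrist camera has in their place "hand_eye" (4x4, takes a point from camera to tool coordinates, whose origin is the TCP and whose axes are the flange's). Camera axes: x right, y down, z forward; pixel columns grow to the right and rows downward; lengths in m; the calibration is good to about 2 mm. A picture is of the moment at which its call begins: read the wrist's pose just before it. get_calibration takes no time and is no camera call.
- r.close_job(): hands the job in; it is judged then, once.
Trained networks look in the newest picture that a camera, given by its name, has taken for a name from the list of things; names that differ only in an ending like _2 or _b are one class to them, and where a whole thing is asked for, a point or a joint stands for the part that bears it (a point fixed in the world has none). Each returns a list of dicts, best first, with "p" (0 to 1); they miss things now and then, are a little off and sometimes report something else, mostly with a low value. They report only what shows in the picture. A call takes as long as a camera call.
- finder.cut_out(camera, query): "region" (400x640 bool, what is visible of it) and "pixel" ([column, row] in pixels, amid what is visible of it).
The state is a dict: "time_s": time; "joints": joint angles; "qd": joint speeds; "joint_torque": joint torques, N m; "tcp_pos": TCP position; "eef_rot": TCP orientation; "contact_force": force on the tool from outside, world axes, zero at the start; "moment": the same for the moment, N m; "gripper_width": finger opening in m; "gripper_force": force on a finger pad.
Only numpy, scipy, OpenCV 4.12 (cv2) and the standard library are available. Lean on these libraries where they do the work, as an engineer would, in place of code of your own. Each camera call takes 0.05 s, during which the arm holds its last target. There are 200 camera calls.

TASK

Set up the caramel tasting display: lay every carton that is here on the pallet slab, upright and squarely on the outline of its own colour, so that they make the interlocking layer (places of missing cartons stay empty). When the layer is laid, balance the dark wooden tasting board flat and centred on the rounded top of the upturned copper bowl, and then stand the red cup upright on the middle of the board so that all of it stays balanced. Do not knock over or shove aside the jars, the spare yellow cup or the white mug.

Things in the scene. Friction and masses are not known exactly. Their poses are not given: they have to be found in the camera images.
- carton_orange_c (a point): the orange caramel carton (may be absent): a rigid box 76 (its x) x 49 (its y) x 40 mm high with a white band round it, carrying on top a thin upright carrying fin 44 long (along its x) x 10 thick x 31 mm high, centred, so 71 mm high overall; 110 to 220 g. The point is on its vertical axis 35 mm above its underside; z up
- carton_purple_c (a point): the purple caramel carton (may be absent): a rigid box 76 (its x) x 49 (its y) x 40 mm high with a white band round it, carrying on top a thin upright carrying fin 44 long (along its x) x 10 thick x 31 mm high, centred, so 71 mm high overall; 110 to 220 g. The point is on its vertical axis 35 mm above its underside; z up
- carton_green_c (a point): the green caramel carton (may be absent): a rigid box 76 (its x) x 49 (its y) x 40 mm high with a white band round it, carrying on top a thin upright carrying fin 44 long (along its x) x 10 thick x 31 mm high, centred, so 71 mm high overall; 110 to 220 g. The point is on its vertical axis 35 mm above its underside; z up
- carton_yellow_c (a point): the yellow caramel carton (may be absent): a rigid box 76 (its x) x 49 (its y) x 40 mm high with a white band round it, carrying on top a thin upright carrying fin 44 long (along its x) x 10 thick x 31 mm high, centred, so 71 mm high overall; 110 to 220 g. The point is on its vertical axis 35 mm above its underside; z up
- carton_blue_c (a point): the blue caramel carton (may be absent): a rigid box 76 (its x) x 49 (its y) x 40 mm high with a white band round it, carrying on top a thin upright carrying fin 44 long (along its x) x 10 thick x 31 mm high, centred, so 71 mm high overall; 110 to 220 g. The point is on its vertical axis 35 mm above its underside; z up
- slot_orange: the place of the orange carton on the pallet: a painted orange rectangle outline 76 (its x) x 49 (its y) mm with a short orange bar along its x. Origin at its centre on the pallet's top face (12 mm above the table); z up. A carton fits either way round along x
- slot_purple: the place of the purple carton on the pallet: a painted purple rectangle outline 76 (its x) x 49 (its y) mm with a short purple bar along its x. Origin at its centre on the pallet's top face (12 mm above the table); z up. A carton fits either way round along x
- slot_green: the place of the green carton on the pallet: a painted green rectangle outline 76 (its x) x 49 (its y) mm with a short green bar along its x. Origin at its centre on the pallet's top face (12 mm above the table); z up. A carton fits either way round along x
- slot_yellow: the place of the yellow carton on the pallet: a painted yellow rectangle outline 76 (its x) x 49 (its y) mm with a short yellow bar along its x. Origin at its centre on the pallet's top face (12 mm above the table); z up. A carton fits either way round along x
- slot_blue: the place of the blue carton on the pallet: a painted blue rectangle outline 76 (its x) x 49 (its y) mm with a short blue bar along its x. Origin at its centre on the pallet's top face (12 mm above the table); z up. A carton fits either way round along x
- pallet: the small plank pallet slab on the table, 170 (x) x 200 (y) x 12 mm, flat top, fixed; origin under its centre. Five places in a fixed interlocking layer: a row of three lengthwise on the -x side, a row of two crosswise on the +x side, 5 mm gaps between neighbouring cartons; which colour has which place within a row changes
- bowl_top (a point): the highest point of the upturned copper bowl, fixed to the table: a smooth dome, part of a sphere of radius 70 mm, 60 mm high, 140 mm wide at the foot
- board_c (a point): the centre of the dark wooden tasting board, a plain flat slab 110 (x) x 44 (y) x 16 mm (z), 70 to 120 g; lies loose on the table
- cup_c (a point): the centre of the red tasting cup, round and open-topped, standing mouth up: 48 mm high, 48 mm across over its upper 18 mm, narrowing to 34 mm at its foot, 50 to 70 g; the point is 24 mm above its foot on its axis, z towards the mouth
- jar_a: a capped amber jar, 68 mm across, 95 mm high; a bystander; origin under its centre, z up
- jar_b: another capped amber jar, 68 mm across, 95 mm high; a bystander; origin under its centre, z up
- cup_spare: a spare yellow cup, 52 mm across, 50 mm high; a bystander; origin under its centre, z up
- creamer: a white mug, 70 mm across, 80 mm high, with a handle; a bystander; origin under its centre, z up

How it is judged (in metres and radians):
On the way, in this order (a step that is already met when the one before it is completed fails the run):
1. every carton present lies on the outline of its colour (horizontal distance between carton_orange_c and slot_orange below 0.01 m and angle between the x axis of carton_orange_c and the x axis of slot_orange, either way round below 0.13 rad and angle between each of carton_orange_c, carton_purple_c, carton_green_c, carton_yellow_c, carton_blue_c's own z axis and vertical below 0.1 rad and z of carton_orange_c in the frame of slot_orange between 0.029 and 0.041 m and horizontal distance between carton_purple_c and slot_purple below 0.01 m and angle between the x axis of carton_purple_c and the x axis of slot_purple, either way round below 0.13 rad and z of carton_purple_c in the frame of slot_purple between 0.029 and 0.041 m and horizontal distance between carton_green_c and slot_green below 0.01 m and angle between the x axis of carton_green_c and the x axis of slot_green, either way round below 0.13 rad and z of carton_green_c in the frame of slot_green between 0.029 and 0.041 m and horizontal distance between carton_yellow_c and slot_yellow below 0.01 m and angle between the x axis of carton_yellow_c and the x axis of slot_yellow, either way round below 0.13 rad and z of carton_yellow_c in the frame of slot_yellow between 0.029 and 0.041 m and horizontal distance between carton_blue_c and slot_blue below 0.01 m and angle between the x axis of carton_blue_c and the x axis of slot_blue, either way round below 0.13 rad and z of carton_blue_c in the frame of slot_blue between 0.029 and 0.041 m), for 0.2 s.
2. the tasting board is balanced on the upturned bowl (horizontal distance between board_c and bowl_top below 0.015 m and z of board_c in the frame of bowl_top between 0.002 and 0.018 m and angle between board_c's own z axis and vertical below 0.18 rad and contact force between the fingers and board below 0.5 N), for 0.4 s.
3. the red cup stands on the balanced board (horizontal distance between board_c and bowl_top below 0.015 m and z of board_c in the frame of bowl_top between 0.002 and 0.018 m and angle between board_c's own z axis and vertical below 0.18 rad and horizontal distance between cup_c and board_c below 0.015 m and z of cup_c in the frame of board_c between 0.026 and 0.038 m and angle between cup_c's own z axis and vertical below 0.22 rad), for 0.2 s.
At the end, for the whole second after the job is handed in: Every carton present is upright on the pallet, within 10 mm and 7 degrees of its colour's outline; the board is balanced on the bowl, within 15 mm of its top and tilted under 10 degrees; the cup stands upright on the board within 15 mm of its centre (all of step 1 and all of step 3); the robot touches nothing.
It fails at once if a bystander (jar, spare cup, mug) is knocked over or shoved more than 6 cm (distance of any of jar_a, jar_b, cup_spare, creamer from where it was at the start of the episode above 0.06 m or angle between any of jar_a, jar_b, cup_spare, creamer's own z axis and vertical above 0.7 rad).
Of carton_orange, carton_purple, carton_green, carton_yellow, carton_blue only 3 to 5 are there at a start; the rules pass over those that are not, and their reading is None.
At some moment in a run one of carton_orange, carton_purple, carton_green, carton_yellow, carton_blue may be knocked a few centimetres aside while the robot is not near it.
Once in a run the grip may slacken for a moment while it holds something.
It also fails if it takes over 210 s, if anything falls off the work surface, if the arm or the gripper's body presses on something with over 40 N, if the wrist force passes 120 N, or if a joint passes its speed limit or range.

## Working session

There is one attempt and no reset: what is moved stays moved. The work goes in short steps, Python scripts to look and compute and a shell command to move; the robot and the scene stay as the last step left them, time stands still between calls to the robot, and variables do not carry over. Pictures are saved under pics/ and viewed, at most 14 in all, crops included, and the job is handed in when it is done.

```bash
ls; mkdir -p pics; cat > h.py <<'E'
import numpy as np, cv2
from plant import get_state, imaging, r, finder
from scipy.spatial.transform import Rotation as R
def snap(cam):
    s=get_state(); p,d=imaging.capture(cam); return s,p,d
def cam_pose(cam,s):
    c=imaging.get_calibration(cam)
    K=np.array([[c['fx'],0,c['cx']],[0,c['fy'],c['cy']],[0,0,1]]);D=np.array(c['dist'],float)
    if 'rvec' in c:
        Rm=cv2.Rodrigues(np.array(c['rvec'],float))[0]; t=np.array(c['tvec'],float).ravel()
        return K,D,Rm.T,-Rm.T@t
    T=np.array(c['hand_eye']); 
    Rt=R.from_euler('xyz',s['eef_rot'],degrees=True).as_matrix()
    return K,D,Rt@T[:3,:3],Rt@T[:3,3]+np.array(s['tcp_pos'])
def rays(cam,s,px):
    K,D,Rw,o=cam_pose(cam,s)
    u=cv2.undistortPoints(np.asarray(px,float).reshape(-1,1,2),K,D).reshape(-1,2)
    return o,np.c_[u,np.ones(len(u))]@Rw.T
def cloud(cam,s,d,mask):
    m=mask&(d>0); v,u=np.nonzero(m)
    o,ry=rays(cam,s,np.c_[u,v]); return o+ry*d[v,u][:,None]
E
python3 - <<'E'
from h import *
print(get_state())
a=[]
for c in ['top','side','wrist']:
    s,p,d=snap(c); cv2.imwrite(f'pics/{c}0.png',p[:,:,::-1]); k=cam_pose(c,s); print(c,k[3],k[2][:,2],(d>0).mean())
E
```

```text
pics
{'time_s': 0.0, 'joints': array([ 8.41711177e+01,  2.05900259e+01,  6.33037121e-01, -1.99300023e-02,
       -7.01367924e+01, -1.65067735e+01]), 'qd': array([-0.07246917, -0.07982038, -0.05615048, -0.10249625, -0.00567569,
       -0.00154544]), 'joint_torque': array([ 4.19389371e-04, -5.82715809e+01,  2.93070495e+01,  6.99703753e+00,
        6.97188894e-03, -1.59509377e-04]), 'tcp_pos': array([0.25636156, 0.62387893, 0.22563361]), 'eef_rot': array([ 1.79904760e+02, -8.68509637e-03, -2.23424356e+01]), 'contact_force': array([-0.73037603,  0.51489638, -0.18716713]), 'moment': array([-0.01308383, -0.02787547,  0.0006076 ]), 'gripper_force': 0.0, 'gripper_width': 0.08780643925513691}
top [ 0.41834954 -0.0437196   1.06512417] [ 0.13499216  0.02346268 -0.99056884] 0.9959453125
side [0.32817184 0.67904001 0.97597086] [ 0.19986022 -0.6033277  -0.77204377] 0.99604296875
wrist [0.31872134 0.60035845 0.38351794] [-0.2279059   0.09239577 -0.96928939] 0.94546484375
```

View pics/top0.png

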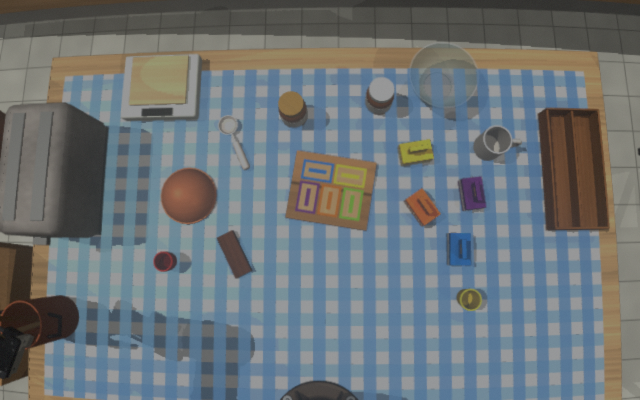

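View pics/side0.png

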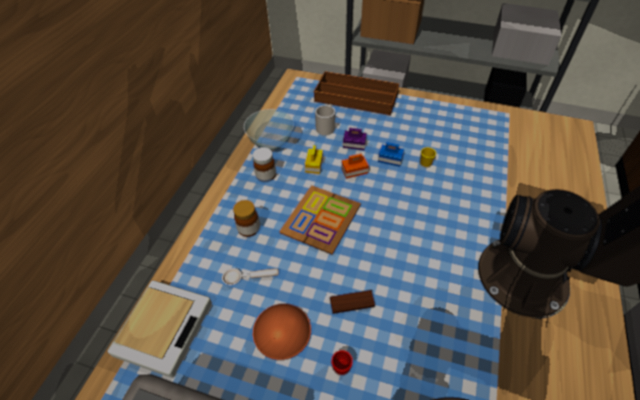

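The top view shows four cartons: yellow (416,152), orange (422,207), purple (473,193) and blue (459,249). There is no green one. The pallet is at (332,190), the bowl at (188,195), the board at (234,254) and the cup at (165,261). The side view agrees.

```bash
cat >> h.py <<'E'
def onplane(cam,s,px,z):
    o,ry=rays(cam,s,px); return o+ry*((z-o[2])/ry[:,2])[:,None]
def rect(pts):
    (c,wh,a)=cv2.minAreaRect((pts[:,:2]*1000).astype(np.float32)); 
    if wh[0]<wh[1]: wh=wh[::-1]; a+=90
    return np.round(np.array(c)/1000,4),np.round(wh,1),round((a+90)%180-90,1)
E
python3 - <<'E'
from h import *
N=['carton_orange_c','carton_purple_c','carton_green_c','carton_yellow_c','carton_blue_c','slot_orange','slot_purple','slot_green','slot_yellow','slot_blue','pallet','bowl_top','board_c','cup_c','jar_a','jar_b','cup_spare','creamer']
for cam in ['top','side']:
    s,p,d=snap(cam)
    for n in N:
        if cam=='side' and n[:4] in('jar_','crea','cup_s'): continue
        for k in finder.cut_out(cam,n)[:(2 if n=='jar_a' else 1)]:
            m=k['region']; m2=cv2.erode(m.astype(np.uint8),np.ones((2,2)))>0
            c=cloud(cam,s,d,m2 if m2.sum()>30 else m)
            if len(c)<5: print(cam,n,'few');continue
            print(cam,n,round(k['p'],2),np.round(k['pixel']),len(c),'med',np.round(np.median(c,0),3),'z',np.round(np.percentile(c[:,2],[3,50,97]),3),*rect(c))
E
```

```text
top carton_orange_c 0.89 [424. 208.] 657 med [ 0.522 -0.243  0.04 ] z [0.027 0.04  0.072] [ 0.523  -0.2465] [75.5 51. ] 34.0
top carton_purple_c 0.89 [473. 193.] 727 med [ 0.554 -0.363  0.04 ] z [0.018 0.04  0.072] [ 0.5565 -0.3678] [72.8 51.7] 7.1
top carton_yellow_c 0.75 [416. 151.] 639 med [ 0.654 -0.231  0.04 ] z [0.02  0.04  0.072] [ 0.6573 -0.232 ] [75.4 47. ] -81.0
top slot_orange 0.77 [327. 196.] 525 med [ 0.544 -0.025  0.013] z [0.01  0.013 0.017] [ 0.5437 -0.0243] [71.8 44.4] -9.6
top slot_purple 0.8 [308. 196.] 578 med [0.552 0.028 0.013] z [0.009 0.013 0.017] [0.5525 0.029 ] [74.4 47.8] -10.0
top slot_green 0.58 [352. 203.] 591 med [ 0.534 -0.079  0.013] z [0.009 0.013 0.017] [ 0.5343 -0.0777] [75.7 47. ] -8.8
top slot_yellow 0.65 [349. 178.] 542 med [ 0.603 -0.077  0.013] z [0.009 0.013 0.017] [ 0.6042 -0.0757] [73.5 46.7] 80.7
top slot_blue 0.94 [318. 169.] 530 med [0.616 0.004 0.013] z [0.009 0.013 0.016] [0.617  0.0047] [72.6 46.9] 80.9
top pallet 0.94 [332. 170.] 1936 med [ 0.566 -0.029  0.012] z [0.008 0.012 0.016] [ 0.5704 -0.0293] [198.8 170.6] 81.7
top board_c 0.
[... 1544 characters left out ...]
en 0.54 [338. 208.] 280 med [ 0.529 -0.073  0.011] z [0.008 0.011 0.015] [ 0.5318 -0.0749] [71.5 49.5] -7.8
side slot_yellow 0.62 [315. 201.] 258 med [ 0.601 -0.073  0.011] z [0.007 0.011 0.015] [ 0.6015 -0.0732] [69.8 46.2] 81.4
side slot_blue 0.18 [330. 218.] 289 med [ 0.544 -0.022  0.011] z [0.008 0.011 0.015] [ 0.543  -0.0211] [73.7 49.2] -18.0
side bowl_top 0.93 [284. 332.] 2520 med [0.547 0.346 0.04 ] z [0.005 0.04  0.059] [0.5533 0.3356] [137.9 127. ] 26.5
side cup_c 0.75 [342. 365.] 356 med [0.395 0.363 0.019] z [0.002 0.019 0.048] [0.3942 0.371 ] [45.9 40.3] -74.0
side cup_spare 0.66 [429. 157.] 209 med [ 0.307 -0.334  0.032] z [0.005 0.032 0.049] [ 0.3071 -0.3462] [55.  41.1] -83.8
```

```bash
cat >> h.py <<'E'
LAY=dict(a3=[-27,54,0],b3=[-27,0,0],c3=[-27,-54,0],a2=[40.5,40.5,90],b2=[40.5,-40.5,90])
def fitpal(obs):  # obs {key:(x,y)}
    P=np.array([LAY[k][:2] for k in obs])/1000; Q=np.array(list(obs.values()))
    p0,q0=P.mean(0),Q.mean(0); H=(P-p0).T@(Q-q0); a=np.arctan2(H[0,1]-H[1,0],H[0,0]+H[1,1])
    Rm=np.array([[np.cos(a),-np.sin(a)],[np.sin(a),np.cos(a)]])
    out={k:np.array(v[:2])/1000@Rm.T+q0-p0@Rm.T for k,v in LAY.items()}
    return np.degrees(a),out,np.linalg.norm((P-p0)@Rm.T+q0-Q,axis=1)
def carton(c):
    t=c[(c[:,2]>.033)&(c[:,2]<.047)]; f=c[(c[:,2]>.062)]
    r1=rect(t); m=f[:,:2].mean(0); ax=np.linalg.svd(f[:,:2]-m,full_matrices=False)[2][0]
    return dict(box=r1,fin=rect(f),finmean=np.round(m,4),finang=round((np.degrees(np.arctan2(ax[1],ax[0]))+90)%180-90,1),ztop=np.round(np.percentile(f[:,2],60),4),zbox=np.round(np.median(t[:,2]),4),n=(len(t),len(f)))
E
python3 -m handwheel '[[0.3,2.6,-5.7,1,0],[0.3,5.2,-11.4,2,0],[0.3,7.8,-17.1,3,0],[0.3,10.4,-22.8,4,0],[0.3,13,-28.5,5,0],[0.3,15.6,-34.2,6,0],[0.3,18.2,-39.9,7,0],[0.3,20.8,-45.6,7,0]]' 40
python3 -m handwheel '[[0.3,2.6,-5.7,0,0],[0.3,5.2,-11.4,0,0],[0.3,8,-17,0,0],[0.3,8.5,-20,0,0],[0.3,8.5,-20,0,0]]'
cat > pal.py <<'E'
from h import *
s,p,d=snap('wrist'); cv2.imwrite('pics/wpal.png',p[:,:,::-1]); print(s['tcp_pos'],s['eef_rot'])
obs={}
for n,k in [('purple','a3'),('orange','b3'),('green','c3'),('blue','a2'),('yellow','b2')]:
    for q in finder.cut_out('wrist','slot_'+n)[:1]:
        c=cloud('wrist',s,d,q['region']); r_=rect(c); print(n,round(q['p'],2),r_,'z',np.round(np.median(c[:,2]),4))
        if q['p']>.5: obs[k]=r_[0]
a,o,e=fitpal(obs); print(a,o,e)
E
python3 pal.py
```

```text
time_s: 2.9
tcp_pos: [0.4625, 0.1728, 0.2978]
eef_rot: [-179.9, -0.1, -22.3]
contact_force: [1.0, 1.0, 0.0]
gripper_width: 0.0614
gripper_force: 0.0
time_s: 3.52
tcp_pos: [0.5469, -0.0277, 0.2962]
eef_rot: [180.0, 0.0, -22.5]
contact_force: [-0.3, 0.5, 0.0]
gripper_width: 0.0611
gripper_force: 0.0
[ 0.54688633 -0.02771589  0.2961514 ] [ 1.79969441e+02  2.48948006e-02 -2.25311891e+01]
purple 0.77 (array([0.5554, 0.0314]), array([77.5, 51. ]), -8.2) z 0.0126
orange 0.88 (array([ 0.5473, -0.0222]), array([74.9, 48.5]), -8.9) z 0.0126
green 0.88 (array([ 0.5379, -0.0759]), array([77.3, 50.3]), -10.0) z 0.0126
blue 0.89 (array([0.6201, 0.0072]), array([78. , 50.4]), 80.5) z 0.0126
yellow 0.8 (array([ 0.6073, -0.0738]), array([78.5, 50.5]), 79.9) z 0.0126
-9.250950771990862 {'a3': array([0.55563215, 0.03097815]), 'b3': array([ 0.54695117, -0.02231951]), 'c3': array([ 0.53827019, -0.07561717]), 'a2': array([0.62008398, 0.00680251]), 'b2': array([ 0.60706251, -0.07314398])} [0.00048151 0.00036873 0.00046587 0.00039782 0.00069768]
```

View pics/wpal.png

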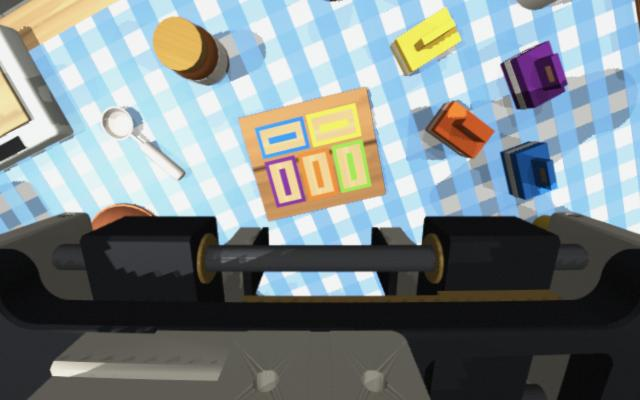

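The wrist picture shows the pallet with all five outlines at (312,155). The cartons are upper right: yellow (427,42), orange (460,130), purple (533,75) and blue (530,170).

```bash
cat > car.py <<'E'
import sys
from h import *
s,p,d=snap('wrist'); cv2.imwrite('pics/wcar%d.png'%(s['time_s']*10),p[:,:,::-1]); print(s['tcp_pos'],s['eef_rot'])
for n in sys.argv[1:]:
    for q in finder.cut_out('wrist',f'carton_{n}_c')[:1]:
        c=cloud('wrist',s,d,q['region'])
        try: print(n,round(q['p'],2),q['pixel'],carton(c))
        except Exception as e: print(n,q['p'],q['pixel'],e,np.median(c,0))
E
python3 -m handwheel '[[0.3,-0.5,-6,0,0],[0.3,-1,-12,0,0],[0.3,-1.5,-18,0,0],[0.3,-2,-24,0,0],[0.3,-2,-26,0,0],[0.3,-2,-26,0,0]]'
python3 car.py orange purple yellow blue green
```

```text
time_s: 4.58
tcp_pos: [0.5267, -0.2861, 0.2961]
eef_rot: [180.0, 0.0, -22.4]
contact_force: [0.5, 0.8, -0.3]
gripper_width: 0.0612
gripper_force: 0.0
[ 0.52673598 -0.28606139  0.2961156 ] [ 1.79999826e+02  2.84956834e-02 -2.24084312e+01]
orange 0.71 [299.0, 179.1] {'box': (array([ 0.5287, -0.2454]), array([75.8, 48.6]), 34.4), 'fin': (array([ 0.5283, -0.2452]), array([43.8, 10.6]), 34.4), 'finmean': array([ 0.5289, -0.2458]), 'finang': np.float64(34.4), 'ztop': np.float64(0.0706), 'zbox': np.float64(0.0396), 'n': (1276, 257)}
purple 0.56 [366.6, 129.3] {'box': (array([ 0.5611, -0.3684]), array([76.4, 49.5]), 6.5), 'fin': (array([ 0.561 , -0.3681]), array([44.2, 10.4]), 7.0), 'finmean': array([ 0.5612, -0.3678]), 'finang': np.float64(6.4), 'ztop': np.float64(0.0705), 'zbox': np.float64(0.0395), 'n': (1525, 284)}
yellow 0.92 [248.6, 102.8] {'box': (array([ 0.6626, -0.2337]), array([76.6, 48.8]), -80.0), 'fin': (array([ 0.6623, -0.2336]), array([44.1,  9.6]), -81.1), 'finmean': array([ 0.6619, -0.2345]), 'finang': np.float64(-80.9), 'ztop': np.float64(0.0707), 'zbox': np.float64(0.0397), 'n': (1549, 296)}
blue 0.87 [368.1, 213.5] {'box': (array([ 0.4306, -0.3305]), array([71.8, 48. ]), -1.2), 'fin': (array([ 0.4776, -0.3274]), array([96.5, 11.6]), 5.2), 'finmean': array([ 0.4446, -0.3306]), 'finang': np.float64(7.1), 'ztop': np.float64(0.0706), 'zbox': np.float64(0.0395), 'n': (952, 104)}
```

```bash
python3 -m handwheel '[[0.3,0.2,2,-2,10],[0.3,0.2,4.1,-5,20],[0.3,0.2,4.1,-9,30],[0.3,0.2,4.1,-13,40],[0.3,0.2,4.1,-16,50],[0.3,0.2,4.1,-16,56.8],[0.3,0.2,4.1,-16,56.8],[0.3,0.2,4.1,-16,56.8]]' 40; python3 car.py orange blue
```

```text
time_s: 5.88
tcp_pos: [0.5293, -0.2442, 0.1371]
eef_rot: [180.0, -0.0, 34.4]
contact_force: [0.7, 0.2, -0.4]
gripper_width: 0.0615
gripper_force: 0.0
[ 0.52926762 -0.24423418  0.13707925] [ 1.79953692e+02 -4.78372053e-02  3.43574717e+01]
orange 0.96 [318.3, 198.8] {'box': (array([ 0.5282, -0.2453]), array([76., 49.]), 34.4), 'fin': (array([ 0.5284, -0.2455]), array([44.3,  9.4]), 34.3), 'finmean': array([ 0.529 , -0.2449]), 'finang': np.float64(34.4), 'ztop': np.float64(0.0706), 'zbox': np.float64(0.0396), 'n': (3353, 623)}
blue 0.9 [338.3, 286.7] {'box': (array([ 0.4626, -0.3134]), array([24.3, 11.7]), -53.4), 'fin': (array([ 0.5502, -0.2317]), array([2.7, 0.9]), -52.4), 'finmean': array([ 0.5503, -0.2317]), 'finang': np.float64(-59.5), 'ztop': np.float64(0.229), 'zbox': np.float64(0.0386), 'n': (154, 11)}
```

```bash
python3 -m handwheel '[[0.3,-0.1,-0.1,-4,0],[0.3,-0.1,-0.1,-7,0],[0.3,-0.1,-0.1,-9.1,0],[0.3,-0.1,-0.1,-9.1,0],[1,-0.1,-0.1,-9.1,0],[1,-0.1,-0.1,-9.1,0],[1,-0.1,-0.1,-9.1,0],[1,-0.1,-0.1,-9.1,0]]' 40
python3 -m handwheel '[[1,0,0,0,0],[1,0,0,0,0],[1,0,0,4,0],[1,0,0,9,0],[1,0,0,9,0]]'; python3 car.py orange
```

```text
time_s: 7.02
tcp_pos: [0.5279, -0.2456, 0.0459]
eef_rot: [180.0, -0.0, 34.5]
contact_force: [-0.4, -0.4, 0.9]
gripper_width: 0.0269
gripper_force: 0.0
time_s: 7.65
tcp_pos: [0.5302, -0.2462, 0.1395]
eef_rot: [179.7, -0.3, 34.5]
contact_force: [0.4, -0.3, -1.6]
gripper_width: 0.0098
gripper_force: 40.0
[ 0.53023869 -0.24615907  0.13949946] [179.69571814  -0.2844695   34.49864803]
orange 0.92 [321.7, 199.5] {'box': (array([0., 0.]), array([0., 0.]), 0.0), 'fin': (array([ 0.531 , -0.2442]), array([76.9, 49.6]), 33.5), 'finmean': array([ 0.5492, -0.2325]), 'finang': np.float64(35.4), 'ztop': np.float64(0.1342), 'zbox': np.float64(nan), 'n': (0, 4942)}
  return _methods._mean(a, axis=axis, dtype=dtype,
  ret = ret.dtype.type(ret / rcount)
```

```bash
python3 -m handwheel '[[1,0.3,4,0,-10],[1,0.7,9,0,-20],[1,1,14,0,-30],[1,1.4,19,0,-40],[1,1.7,22.4,0,-43.7],[1,1.7,22.4,0,-43.7],[1,1.7,22.4,0,-43.7]]'; python3 pal.py | tail -1; python3 car.py orange 2>&1|grep orange
```

```text
time_s: 8.62
tcp_pos: [0.5438, -0.0218, 0.1342]
eef_rot: [179.9, 0.1, -9.2]
contact_force: [0.4, -0.3, -2.7]
gripper_width: 0.0099
gripper_force: 40.0
-9.566555900053746 {'a3': array([0.56426992, 0.02977625]), 'b3': array([ 0.55529548, -0.02347278]), 'c3': array([ 0.54632105, -0.07672182]), 'a2': array([0.6285876 , 0.00524595]), 'b2': array([ 0.61512595, -0.0746276 ])} [0.00318284 0.02148532 0.00348214 0.0085657  0.00848838]
orange 0.71 [321.4, 199.5] {'box': (array([0., 0.]), array([0., 0.]), 0.0), 'fin': (array([ 0.5462, -0.0199]), array([76.5, 49.3]), -11.5), 'finmean': array([ 0.5671, -0.0245]), 'finang': np.float64(-10.1), 'ztop': np.float64(0.1299), 'zbox': np.float64(nan), 'n': (0, 4861)}
```

```bash
python3 -m handwheel '[[1,0.3,0,-3,0],[1,0.3,0,-6,0],[1,0.3,0,-6.8,0],[1,0.3,0,-6.8,0],[1,0.3,0,-6.8,0]]'; python3 -c "
from h import *
print(get_state()['tcp_pos'],get_state()['contact_force'])"
```

```text
time_s: 9.65
tcp_pos: [0.5487, -0.0214, 0.0687]
eef_rot: [-180.0, -0.1, -9.2]
contact_force: [-0.0, 0.3, -1.9]
gripper_width: 0.0095
gripper_force: 40.0
[ 0.54865854 -0.02144121  0.06866938] [-0.01499666  0.29224427 -1.90138133]
```

```bash
python3 -m handwheel '[[1,-0.1,-0.1,-0.6,0],[1,-0.1,-0.1,-1,0],[1,-0.1,-0.1,-1,0],[1,-0.1,-0.1,-1,0]]'; python3 -m handwheel '[[0.7,0,0,0,0],[0.7,0,0,0,0],[0.7,0,0,0,0],[0.7,0,0,0,0],[0.7,0,0,5,0],[0.7,0,0,11,0],[0.7,0,0,17,0],[0.7,0,0,17,0]]'; python3 pal.py | tail -6; python3 car.py orange 2>&1
```

```text
time_s: 10.15
tcp_pos: [0.5467, -0.0226, 0.0574]
eef_rot: [180.0, 0.0, -9.2]
contact_force: [0.4, -1.3, -1.2]
gripper_width: 0.0097
gripper_force: 40.0
time_s: 11.15
tcp_pos: [0.5495, -0.0222, 0.2332]
eef_rot: [-179.8, -0.5, -9.2]
contact_force: [-0.1, 1.5, -0.3]
gripper_width: 0.0262
gripper_force: 0.0
[ 0.5495178  -0.02222742  0.23316087] [-179.81094559   -0.53733851   -9.19888264]
purple 0.76 (array([0.5547, 0.0318]), array([76.1, 50.1]), -10.0) z 0.0127
green 0.92 (array([ 0.537, -0.076]), array([79., 51.]), -10.3) z 0.0126
blue 0.68 (array([0.6197, 0.0063]), array([77.6, 47.8]), 80.8) z 0.0126
yellow 0.78 (array([ 0.6068, -0.0737]), array([76.6, 47.7]), 80.9) z 0.0127
-9.432829635077146 {'a3': array([0.55510648, 0.03090116]), 'b3': array([ 0.54625635, -0.02236867]), 'c3': array([ 0.53740623, -0.07563851]), 'a2': array([0.61948124, 0.00652105]), 'b2': array([ 0.60620605, -0.0733837 ])} [0.00098648 0.00054378 0.00031099 0.00067292]
[ 0.54600825 -0.02274901  0.22602442] [ 1.79939560e+02  1.41675212e-01 -9.23803072e+00]
orange 0.86 [320.0, 180.6] {'box': (array([ 0.5842, -0.0264]), array([47.2,  0.5]), 81.3), 'fin': (array([ 0.5469, -0.0207]), array([43.6,  9. ]), -9.2), 'finmean': array([ 0.5484, -0.021 ]), 'finang': np.float64(-9.2), 'ztop': np.float64(0.0826), 'zbox': np.float64(0.0358), 'n': (40, 375)}
```

```bash
python3 -m handwheel '[[0.6,2,-3,0,-10],[0.6,4,-6,0,-20],[0.6,6,-10,0,-30],[0.6,8,-14,0,-40],[0.6,10,-18,-3,-50],[0.6,11.6,-21.1,-6,-60],[0.6,11.6,-21.1,-9,-70],[0.6,11.6,-21.1,-9,-71.8]]';python3 -m handwheel '[[0.6,0,0,0,0],[0.6,0,0,0,0]]'; python3 car.py yellow
```

```text
time_s: 12.55
tcp_pos: [0.6606, -0.2337, 0.1334]
eef_rot: [179.6, 0.1, -81.1]
contact_force: [-0.1, -0.2, 0.6]
gripper_width: 0.035
gripper_force: 0.0
time_s: 12.8
tcp_pos: [0.6637, -0.2333, 0.1395]
eef_rot: [-179.8, -0.1, -80.9]
contact_force: [-0.5, 0.2, -1.0]
gripper_width: 0.0348
gripper_force: 0.0
[ 0.6636863  -0.23327173  0.13945722] [-1.79849569e+02 -5.46029445e-02 -8.08532125e+01]
yellow 0.7 [322.6, 199.3] {'box': (array([ 0.6629, -0.2339]), array([75.2, 49. ]), -80.8), 'fin': (array([ 0.6631, -0.2335]), array([44.2,  9.4]), -80.5), 'finmean': array([ 0.6632, -0.2346]), 'finang': np.float64(-80.5), 'ztop': np.float64(0.0707), 'zbox': np.float64(0.0396), 'n': (3299, 615)}
```

```bash
python3 -m handwheel '[[0.6,0,0,-4,0],[0.6,0,0,-7,0],[0.6,0,0,-9.1,0],[0.6,0,0,-9.1,0],[1,0,0,-9.1,0],[1,0,0,-9.1,0],[1,0,0,-9.1,0],[1,0,0,-9.1,0]]' 40
python3 -m handwheel '[[1,0,0,0,0],[1,0,0,0,0],[1,0,0,4,0],[1,0,0,9,0],[1,-1,4,9,-8],[1,-3,9,9,-16],[1,-5,14,9,-18.6],[1,-5.6,16,9,-18.6]]'
python3 -m handwheel '[[1,0,0,0,0],[1,0,0,0,0],[1,0,0,0,0]]';  python3 car.py yellow 2>&1 | grep -v 'untime\|return\|ret ='
```

```text
time_s: 13.9
tcp_pos: [0.6628, -0.2336, 0.0469]
eef_rot: [-180.0, -0.0, -81.0]
contact_force: [-1.2, 0.5, 1.7]
gripper_width: 0.01
gripper_force: 40.0
time_s: 14.9
tcp_pos: [0.6055, -0.0713, 0.1362]
eef_rot: [180.0, 0.0, -99.6]
contact_force: [0.6, -0.2, -1.8]
gripper_width: 0.0096
gripper_force: 40.0
time_s: 15.28
tcp_pos: [0.607, -0.0745, 0.1361]
eef_rot: [180.0, -0.0, -99.7]
contact_force: [0.4, 0.1, -2.2]
gripper_width: 0.0099
gripper_force: 40.0
[ 0.60696506 -0.07454403  0.13609583] [ 1.79978530e+02 -1.21234385e-02 -9.96978698e+01]
yellow 0.83 [319.7, 199.6] {'box': (array([0., 0.]), array([0., 0.]), 0.0), 'fin': (array([ 0.6065, -0.0823]), array([60.5, 49.5]), 80.4), 'finmean': array([ 0.6043, -0.0961]), 'finang': np.float64(79.3), 'ztop': np.float64(0.1293), 'zbox': np.float64(nan), 'n': (0, 5054)}
```

```bash
python3 -m handwheel '[[1,0,0.1,-3,0],[1,0,0.1,-6,0],[1,0,0.1,-7.2,0],[1,0,0.1,-7.8,0],[1,0,0.1,-7.8,0],[1,0,0.1,-7.8,0],[1,0,0.1,-7.8,0]]'; python3 -m handwheel '[[0.7,0,0,0,0],[0.7,0,0,0,0],[0.7,0,0,0,0],[0.7,0,0,0,0],[0.7,0,0,4,0],[0.7,0,0,10,0],[0.7,0,0,16,0],[0.7,0,0,16,0]]'; python3 -m handwheel '[[0.6,-4,-6,0,10.7],[0.6,-4.4,-12,0,21],[0.6,-4.4,-18,0,32],[0.6,-4.4,-24,0,42],[0.6,-4.4,-26,0,53],[0.6,-4.4,-26,0,64],[0.6,-4.4,-26,0,74],[0.6,-4.4,-26,0,80]]';python3 -m handwheel '[[0.6,0,0,0,0],[0.6,0,0,0,0]]'; python3 car.py yellow orange purple blue; ls pics
```

```text
time_s: 16.25
tcp_pos: [0.6071, -0.0726, 0.059]
eef_rot: [-179.9, 0.0, -99.6]
contact_force: [0.4, 0.4, -2.6]
gripper_width: 0.0098
gripper_force: 40.0
time_s: 17.25
tcp_pos: [0.6096, -0.0726, 0.2246]
eef_rot: [-179.4, 0.1, -99.6]
contact_force: [0.2, -0.1, -0.9]
gripper_width: 0.0261
gripper_force: 0.0
time_s: 18.25
tcp_pos: [0.5624, -0.3327, 0.2177]
eef_rot: [-180.0, 0.1, -19.4]
contact_force: [-0.4, 0.1, -0.3]
gripper_width: 0.0352
gripper_force: 0.0
time_s: 18.5
tcp_pos: [0.5626, -0.3325, 0.2182]
eef_rot: [180.0, 0.0, -19.8]
contact_force: [-0.3, 0.1, -0.0]
gripper_width: 0.0354
gripper_force: 0.0
[ 0.56261051 -0.33252704  0.21817408] [ 1.79998776e+02  2.59490917e-02 -1.97932978e+01]
yellow 0.92 [120.0, 217.2] {'box': (array([ 0.6143, -0.0755]), array([74.6, 36.5]), 80.3), 'fin': (array([ 0.6076, -0.0775]), array([36.8, 10.9]), 80.6), 'finmean': array([ 0.6073, -0.0863]), 'finang': np.float64(73.4), 'ztop': np.float64(0.0816), 'zbox': np.float64(0.0396), 'n': (292, 328)}
orange 0.88 [118.6, 282.1] {'box': (array([ 0.5245, -0.0426]), array([38.7,  3. ]), -10.0), 'fin': (array([ 0.6043, -0.2736]), array([36.6,  8.5]), -74.9), 'finmean': array([ 0.6013, -0.2677]), 'finang': np.float64(-79.6), 'ztop': np.float64(0.2848), 'zbox': np.float64(0.0414), 'n': (187, 18)}
blue 0.64 [347.8, 285.1] {'box': (array([ 0.4262, -0.3152]), array([37.7, 17.4]), -3.2), 'fin': (array([ 0.4875, -0.3342]), array([122.9,   5.8]), -6.9), 'finmean': array([ 0.4417, -0.3288]), 'finang': np.float64(-6.9), 'ztop': np.float64(0.0706), 'zbox': np.float64(0.0396), 'n': (289, 82)}
side0.png
top0.png
wcar114.png
wcar128.png
wcar152.png
wcar185.png
wcar45.png
wcar58.png
wcar76.png
wcar89.png
wpal.png
wrist0.png
```

```bash
python3 -m handwheel '[[0.6,-0.1,-2,-3,10],[0.6,-0.1,-3.6,-6,20],[0.6,-0.1,-3.6,-8.1,26.5],[0.6,-0.1,-3.6,-8.1,26.5],[0.6,-0.1,-3.6,-8.1,26.5],[0.6,-0.1,-3.6,-8.1,26.5]]'; python3 car.py purple; cp pics/wcar19*.png pics/p.png
```

```text
time_s: 19.5
tcp_pos: [0.5625, -0.3687, 0.1389]
eef_rot: [179.9, -0.1, 6.8]
contact_force: [-0.4, 0.1, 0.7]
gripper_width: 0.0349
gripper_force: 0.0
[ 0.56249713 -0.36866415  0.13893878] [ 1.79939281e+02 -1.07642093e-01  6.80327193e+00]
purple 0.93 [321.4, 200.0] {'box': (array([ 0.5609, -0.3684]), array([75.8, 49. ]), 6.5), 'fin': (array([ 0.5607, -0.3686]), array([44.1,  9.5]), 6.7), 'finmean': array([ 0.5619, -0.3683]), 'finang': np.float64(6.8), 'ztop': np.float64(0.0706), 'zbox': np.float64(0.0395), 'n': (3328, 621)}
```

View pics/p.png

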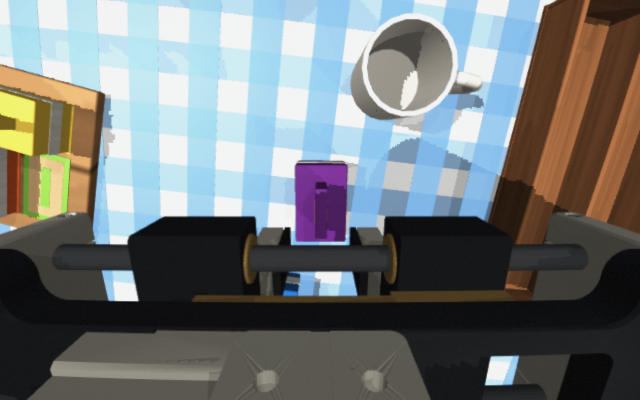

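The purple carton is centred under the gripper at (321,200), and the mug is clear at (410,70).

```bash
python3 -m handwheel '[[0.6,-0.1,0,-4,0],[0.6,-0.1,0,-7,0],[0.6,-0.1,0,-9.1,0],[0.6,-0.1,0,-9.1,0],[1,-0.1,0,-9.1,0],[1,-0.1,0,-9.1,0],[1,-0.1,0,-9.1,0],[1,-0.1,0,-9.1,0]]' 40
python3 -m handwheel '[[1,0,0,0,0],[1,0,0,0,0],[1,0,0,4,0],[1,0,0,10,0],[1,0,5,12,-8],[1,0,11,12,-16],[1,0,17,12,-16],[1,0,23,12,-16]]'
python3 -m handwheel '[[1,0,6,0,0],[1,-0.3,12,0,0],[1,-0.6,16.9,0,0],[1,-0.6,16.9,0,0],[1,-0.6,16.9,0,0],[1,-0.6,16.9,0,0]]';  python3 car.py purple 2>&1 | grep -v 'untime\|return\|ret ='
```

```text
time_s: 20.6
tcp_pos: [0.5611, -0.3688, 0.0472]
eef_rot: [180.0, -0.1, 6.9]
contact_force: [-0.6, -0.4, 3.0]
gripper_width: 0.0097
gripper_force: 40.0
time_s: 21.6
tcp_pos: [0.56, -0.1367, 0.166]
eef_rot: [-180.0, 0.0, -9.2]
contact_force: [1.1, 0.4, -1.6]
gripper_width: 0.0096
gripper_force: 40.0
time_s: 22.35
tcp_pos: [0.5546, 0.0295, 0.1662]
eef_rot: [180.0, 0.0, -9.2]
contact_force: [0.5, -0.0, -0.1]
gripper_width: 0.0096
gripper_force: 40.0
[0.55455224 0.02947327 0.16617591] [ 1.79982365e+02  3.35318417e-02 -9.20455346e+00]
purple 0.74 [255.2, 10.0] {'box': (array([0.7364, 0.0672]), array([52.7, 13.1]), 87.0), 'fin': (array([0.7331, 0.0706]), array([28.3,  3.6]), 80.1), 'finmean': array([0.7329, 0.0706]), 'finang': np.float64(81.1), 'ztop': np.float64(0.0652), 'zbox': np.float64(0.0399), 'n': (340, 114)}
```

```bash
python3 -m handwheel '[[1,0.1,0.2,-3,0],[1,0.1,0.2,-6,0],[1,0.1,0.2,-8.5,0],[1,0.1,0.2,-10,0],[1,0.1,0.2,-10.8,0],[1,0.1,0.2,-10.8,0],[1,0.1,0.2,-10.8,0]]'; python3 -m handwheel '[[0.7,0,0,0,0],[0.7,0,0,0,0],[0.7,0,0,0,0],[0.7,0,0,0,0],[0.7,0,0,4,0],[0.7,0,0,10,0],[0.7,0,0,16,0],[0.7,0,0,20,0]]'; python3 -m handwheel '[[0.7,0,-3,0,0],[0.7,0,-3,0,0],[0.7,0,-3,0,0]]'; python3 pal.py | tail -4; python3 car.py yellow orange purple; ls -t pics | head -1
```

```text
time_s: 23.32
tcp_pos: [0.5563, 0.0325, 0.059]
eef_rot: [-180.0, -0.1, -9.1]
contact_force: [0.4, -0.3, -0.7]
gripper_width: 0.0099
gripper_force: 40.0
time_s: 24.32
tcp_pos: [0.5563, 0.0325, 0.2618]
eef_rot: [-179.9, -0.2, -9.1]
contact_force: [0.1, 0.2, 0.3]
gripper_width: 0.0267
gripper_force: 0.0
time_s: 24.7
tcp_pos: [0.5555, 0.0024, 0.2581]
eef_rot: [180.0, 0.0, -9.2]
contact_force: [0.6, 0.6, 0.1]
gripper_width: 0.0267
gripper_force: 0.0
orange 0.55 (array([0.6199, 0.0071]), array([76.4, 51.8]), 79.9) z 0.0126
green 0.88 (array([ 0.5375, -0.0761]), array([75.9, 48.3]), -10.0) z 0.0126
blue 0.77 (array([0.6196, 0.007 ]), array([76.7, 51. ]), 79.1) z 0.0126
-9.845498981474 {'a3': array([0.5756258 , 0.03233932]), 'b3': array([ 0.56639223, -0.02086539]), 'c3': array([ 0.55715867, -0.0740701 ]), 'a2': array([0.6398233 , 0.00749618]), 'b2': array([ 0.62597295, -0.07231088])} [0.02885864 0.06037503 0.01976319 0.02022938]
[0.55573438 0.00275997 0.25817585] [ 1.79982307e+02  2.54789897e-02 -9.10019387e+00]
yellow 0.86 [371.6, 134.5] {'box': (array([ 0.6154, -0.0344]), array([47. ,  0.7]), -10.1), 'fin': (array([ 0.6087, -0.0717]), array([43.8,  9.3]), 81.3), 'finmean': array([ 0.6088, -0.0708]), 'finang': np.float64(81.0), 'ztop': np.float64(0.0828), 'zbox': np.float64(0.0375), 'n': (45, 356)}
orange 0.64 [340.3, 180.1] {'box': (array([ 0.5844, -0.0253]), array([48.3,  9.1]), -88.5), 'fin': (array([ 0.5471, -0.0208]), array([43.5, 10.1]), -9.3), 'finmean': array([ 0.5482, -0.0205]), 'finang': np.float64(-9.5), 'ztop': np.float64(0.0826), 'zbox': np.float64(0.0427), 'n': (74, 332)}
purple 0.77 [297.1, 181.7] {'box': (array([0.5657, 0.0153]), array([83.8, 37.4]), 24.2), 'fin': (array([0.5559, 0.034 ]), array([43.3, 10.3]), -8.0), 'finmean': array([0.5573, 0.0334]), 'finang': np.float64(-9.2), 'ztop': np.float64(0.0826), 'zbox': np.float64(0.0366), 'n': (72, 341)}
wcar250.png
```

```bash
python3 -m handwheel '[[0.6,-2,-5,0,4],[0.6,-4,-10,0,8],[0.6,-6,-15.5,0,8],[0.6,-8,-21,-1,8],[0.6,-10,-26.5,-3,8],[0.6,-11.5,-31,-4,8],[0.6,-11.5,-31,-4,8],[0.6,-11.5,-31,-4,8]]'; python3 car.py blue
```

```text
time_s: 26.2
tcp_pos: [0.4408, -0.3077, 0.2185]
eef_rot: [180.0, -0.0, -1.2]
contact_force: [0.6, 0.7, -0.8]
gripper_width: 0.0354
gripper_force: 0.0
[ 0.44079861 -0.30771511  0.21853873] [ 1.79996806e+02 -5.65827764e-03 -1.18498907e+00]
blue 0.79 [338.8, 193.2] {'box': (array([ 0.4284, -0.3309]), array([75.2, 48.8]), -1.1), 'fin': (array([ 0.4283, -0.3309]), array([43.5, 10.1]), -1.0), 'finmean': array([ 0.4293, -0.3306]), 'finang': np.float64(-1.7), 'ztop': np.float64(0.0706), 'zbox': np.float64(0.0396), 'n': (1971, 366)}
```

```bash
python3 -m handwheel '[[0.6,-1.2,-2.3,-4,0],[0.6,-1.2,-2.3,-9,0],[0.6,-1.2,-2.3,-13,0],[0.6,-1.2,-2.3,-16,0],[0.6,-1.2,-2.3,-17.2,0],[0.6,-1.2,-2.3,-17.2,0],[0.6,-1.2,-2.3,-17.2,0]]' 
python3 -m handwheel '[[1,0,0,0,0],[1,0,0,0,0],[1,0,0,0,0],[1,0,0,0,0],[1,0,0,0,0],[1,0,0,0,0],[1,0,0,4,0],[1,0,0,10,0]]' 40
python3 -m handwheel '[[1,2,4,2,-10],[1,4,8,2,-20],[1,6,12,2,-30],[1,8,16,2,-40],[1,10,20,2,-50],[1,13,24,2,-60],[1,16,28,2,-70],[1,19,32,2,-80]]'
python3 -m handwheel '[[1,0,1.5,0,-10],[1,0,1.5,0,-18],[1,0,1.5,0,-18],[1,0,1.5,0,-18],[1,0,1.5,0,-18]]'; python3 -c "
from h import *
print(get_state())"
```

```text
time_s: 27.18
tcp_pos: [0.4299, -0.3307, 0.0478]
eef_rot: [180.0, -0.1, -1.1]
contact_force: [0.4, -0.3, 0.2]
gripper_width: 0.0351
gripper_force: 0.0
time_s: 28.18
tcp_pos: [0.4273, -0.33, 0.1457]
eef_rot: [-179.9, 0.3, -1.1]
contact_force: [1.5, -0.8, -2.1]
gripper_width: 0.0102
gripper_force: 40.0
time_s: 29.18
tcp_pos: [0.6193, -0.0091, 0.1662]
eef_rot: [180.0, 0.0, -81.5]
contact_force: [0.8, 0.3, -1.6]
gripper_width: 0.0096
gripper_force: 40.0
time_s: 29.8
tcp_pos: [0.6187, 0.0041, 0.1665]
eef_rot: [-180.0, 0.0, -99.1]
contact_force: [-0.1, 0.1, -2.1]
gripper_width: 0.0097
gripper_force: 40.0
{'time_s': 29.8, 'joints': array([ 1.84403312e+01,  1.78062452e+01, -1.15148375e+01, -7.91472644e-04,
       -6.06724257e+01, -2.74978783e+01]), 'qd': array([ 0.04000504,  0.05508142,  0.06495664,  0.01559661, -0.03877529,
       -0.55744576]), 'joint_torque': array([ 9.31972777e-02, -5.32684314e+01,  2.78476059e+01,  6.76670283e+00,
       -1.51821630e-03,  3.64021026e-02]), 'tcp_pos': array([0.61868332, 0.00411587, 0.16651123]), 'eef_rot': array([-1.79994560e+02,  3.60940005e-03, -9.90579345e+01]), 'contact_force': array([-0.14916923,  0.10694648, -2.11314695]), 'moment': array([ 0.08783562, -0.06197769,  0.02447182]), 'gripper_force': 39.98440682888031, 'gripper_width': 0.009688181036100932}
```

```bash
python3 -m handwheel '[[1,0.1,0.1,-3,0],[1,0.1,0.1,-6,0],[1,0.1,0.1,-8.5,0],[1,0.1,0.1,-10,0],[1,0.1,0.1,-10.8,0],[1,0.1,0.1,-10.8,0],[1,0.1,0.1,-10.8,0]]'; python3 -m handwheel '[[0.7,0,0,0,0],[0.7,0,0,0,0],[0.7,0,0,0,0],[0.7,0,0,0,0],[0.7,0,0,4,0],[0.7,0,0,10,0],[0.7,0,0,16,0],[0.7,0,0,20,0]]'; python3 -m handwheel '[[0.7,-2,-1,0,5],[0.7,-4,-3,0,15],[0.7,-6,-3,1,25],[0.7,-6,-3,1,30],[0.7,-6,-3,1,30],[0.7,-6,-3,1,30]]'; python3 pal.py | grep green; python3 car.py yellow orange purple blue green; cp pics/$(ls -t pics | head -1) pics/lay.png
```

```text
time_s: 30.68
tcp_pos: [0.6203, 0.0055, 0.0591]
eef_rot: [-179.9, 0.0, -99.1]
contact_force: [0.5, -0.4, -1.3]
gripper_width: 0.0096
gripper_force: 40.0
time_s: 31.68
tcp_pos: [0.6204, 0.0054, 0.262]
eef_rot: [-179.8, 0.1, -99.1]
contact_force: [0.8, -0.2, -0.2]
gripper_width: 0.0263
gripper_force: 0.0
time_s: 32.42
tcp_pos: [0.5597, -0.0246, 0.2682]
eef_rot: [180.0, 0.0, -69.2]
contact_force: [0.1, 1.1, -0.6]
gripper_width: 0.0262
gripper_force: 0.0
green 0.67 (array([ 0.5383, -0.0765]), array([78.2, 51.6]), -8.6) z 0.0126
[ 0.55979156 -0.024573    0.26822494] [ 1.79976146e+02  1.22475125e-03 -6.91594328e+01]
yellow 0.83 [286.9, 139.2] {'box': (array([ 0.5982, -0.055 ]), array([68.3,  0.5]), 86.1), 'fin': (array([ 0.6225, -0.058 ]), array([44.3, 10.4]), 85.8), 'finmean': array([ 0.6219, -0.0587]), 'finang': np.float64(86.0), 'ztop': np.float64(0.0826), 'zbox': np.float64(0.0362), 'n': (32, 362)}
orange 0.93 [331.7, 180.4] {'box': (array([ 0.5546, -0.0407]), array([87. , 37.8]), 21.7), 'fin': (array([ 0.5469, -0.021 ]), array([43.9, 10.6]), -9.1), 'finmean': array([ 0.5474, -0.0221]), 'finang': np.float64(-9.3), 'ztop': np.float64(0.0825), 'zbox': np.float64(0.0373), 'n': (79, 355)}
purple 0.86 [311.4, 215.5] {'box': (array([0.5644, 0.016 ]), array([90.7, 41.7]), 24.1), 'fin': (array([0.5684, 0.0163]), array([80.2, 36.8]), -54.1), 'finmean': array([0.556 , 0.0322]), 'finang': np.float64(-10.3), 'ztop': np.float64(0.0823), 'zbox': np.float64(0.0387), 'n': (144, 396)}
blue 0.88 [267.8, 189.8] {'box': (array([0.6003, 0.0183]), array([73.1,  1.8]), 87.7), 'fin': (array([ 0.6156, -0.0089]), array([100.3,  20.4]), 70.9), 'finmean': array([0.6226, 0.0127]), 'finang': np.float64(72.8), 'ztop': np.float64(0.0827), 'zbox': np.float64(0.0368), 'n': (22, 352)}
```

View pics/lay.png

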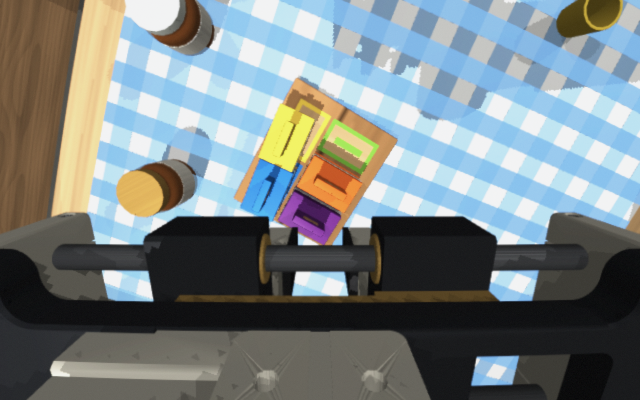

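The yellow carton at (287,139) has been knocked about 2 cm towards blue at (268,190). The others sit well and green's place is empty. I'll measure blue and yellow on raised heights, then regrip.

```bash
cat > car2.py <<'E'
import sys
from h import *
s,p,d=snap('wrist'); cv2.imwrite('pics/wcar%d.png'%(s['time_s']*10),p[:,:,::-1]); print(s['tcp_pos'],s['eef_rot'])
for n in sys.argv[1:]:
    for q in finder.cut_out('wrist',f'carton_{n}_c')[:1]:
        m=cv2.erode(q['region'].astype(np.uint8),np.ones((3,3)))>0
        c=cloud('wrist',s,d,m)
        f=c[(c[:,2]>.075)&(c[:,2]<.095)]; t=c[(c[:,2]>.047)&(c[:,2]<.057)]
        print(n,round(q['p'],2),'fin',*rect(f),'box',*rect(t),np.median(f[:,2]),len(f))
E
python3 -m handwheel '[[0.6,2,0,-2,-10],[0.6,4,-1,-4,-20],[0.6,5,-1,-5,-25],[0.6,5,-1,-5,-25],[0.6,5,-1,-5,-25],[0.6,5,-1,-5,-25]]'; python3 car2.py yellow blue purple orange
```

```text
time_s: 33.78
tcp_pos: [0.6097, -0.0345, 0.2194]
eef_rot: [-179.9, 0.0, -94.1]
contact_force: [0.2, -0.9, 1.0]
gripper_width: 0.0349
gripper_force: 0.0
[ 0.60972298 -0.03446138  0.21942018] [-1.79923548e+02  2.05837451e-02 -9.40567897e+01]
yellow 0.66 fin [ 0.6226 -0.0579] [44.   9.7] 85.6 box [ 0.6222 -0.0588] [73.7 47.1] 86.2 0.08255206680886856 414
blue 0.6 fin [0.6241 0.0104] [29.6  9.1] 85.9 box [0.6246 0.0098] [57.5 45.9] 86.2 0.08263086783618731 242
purple 0.63 fin [0. 0.] [0. 0.] 0.0 box [0.5656 0.0259] [53.8 36.3] -9.0 nan 0
orange 0.63 fin [ 0.5467 -0.0212] [44.4 10.2] -9.5 box [ 0.5475 -0.0219] [74.6 47.8] -9.4 0.08238880877113353 422
  return _methods._mean(a, axis=axis, dtype=dtype,
  ret = ret.dtype.type(ret / rcount)
```

```bash
python3 -m handwheel '[[0.6,1.25,-2.35,-4,0],[0.6,1.25,-2.35,-9,0],[0.6,1.25,-2.35,-13,0],[0.6,1.25,-2.35,-16,0],[0.6,1.25,-2.35,-16,0],[0.6,1.25,-2.35,-16,0]]' 
python3 -m handwheel '[[1,0,0,0,0],[1,0,0,0,0],[1,0,0,0,0],[1,0,0,0,0],[1,0,0,0,0],[1,0,0,0,0],[1,0,0,1,0],[1,0,0,3,0]]' 40
python3 -m handwheel '[[1,-0.8,-0.8,0,-3],[1,-1.6,-1.5,0,-5.2],[1,-1.6,-1.5,0,-5.2],[1,-1.6,-1.5,0,-5.2],[1,-1.6,-1.5,0,-5.2]]'; python3 -c "
from h import *
print(get_state()['tcp_pos'])"
```

```text
time_s: 34.78
tcp_pos: [0.6232, -0.058, 0.0598]
eef_rot: [-179.9, -0.0, -94.1]
contact_force: [1.3, 1.3, 1.2]
gripper_width: 0.0349
gripper_force: 0.0
time_s: 35.78
tcp_pos: [0.6215, -0.0582, 0.0879]
eef_rot: [179.9, -0.0, -94.1]
contact_force: [0.1, -0.9, -1.9]
gripper_width: 0.0101
gripper_force: 40.0
time_s: 36.4
tcp_pos: [0.6065, -0.0729, 0.0883]
eef_rot: [180.0, -0.0, -99.3]
contact_force: [0.3, 0.5, -1.9]
gripper_width: 0.0098
gripper_force: 40.0
[ 0.60645723 -0.0729246   0.08831166]
```

```bash
python3 -m handwheel '[[1,0,-0.1,-1.5,0],[1,0,-0.1,-2.6,0],[1,0,-0.1,-3,0],[1,0,-0.1,-3,0],[1,0,-0.1,-3,0]]'; python3 -m handwheel '[[0.7,0,0,0,0],[0.7,0,0,0,0],[0.7,0,0,0,0],[0.7,0,0,0,0],[0.7,0,0,4,0],[0.7,0,0,10,0],[0.7,0,0,14,0],[0.7,0,0,14,0]]'; python3 -m handwheel '[[0.6,1,5,0,2],[0.6,1,11,0,5],[0.6,1,11,0,5],[0.6,1,11,0,5],[0.6,1,11,0,5]]'; python3 car2.py yellow blue purple orange
```

```text
time_s: 37.02
tcp_pos: [0.6056, -0.0742, 0.0586]
eef_rot: [179.9, -0.0, -99.3]
contact_force: [-4.4, -0.4, 7.3]
gripper_width: 0.0099
gripper_force: 40.0
time_s: 38.02
tcp_pos: [0.6083, -0.074, 0.2026]
eef_rot: [-179.6, 0.1, -99.3]
contact_force: [-0.3, 0.3, -0.2]
gripper_width: 0.0262
gripper_force: 0.0
time_s: 38.65
tcp_pos: [0.616, 0.0349, 0.1981]
eef_rot: [180.0, -0.0, -94.4]
contact_force: [-0.5, -0.0, -0.2]
gripper_width: 0.0347
gripper_force: 0.0
[0.61602048 0.03493975 0.19807621] [ 1.79964610e+02 -1.66454470e-02 -9.44030653e+01]
yellow 0.82 fin [ 0.6068 -0.0746] [43.9 10.6] 80.9 box [ 0.6072 -0.0742] [75.  47.4] 80.4 0.0824762848911168 579
blue 0.94 fin [0.6247 0.0174] [43.2 10.1] 85.6 box [0.6251 0.0169] [74.2 47.2] 85.7 0.08254444872642994 458
purple 0.93 fin [0.5556 0.0342] [44.2 10.6] -8.5 box [0.5559 0.034 ] [75.5 49. ] -9.1 0.08245063464913352 488
orange 0.95 fin [ 0.5466 -0.0212] [44.5 10.6] -8.5 box [ 0.5476 -0.0215] [74.6 47. ] -9.1 0.08247144444894786 518
```

```bash
python3 -m handwheel '[[0.6,0.85,-1.8,-4,0],[0.6,0.85,-1.8,-9,0],[0.6,0.85,-1.8,-12,0],[0.6,0.85,-1.8,-13.9,0],[0.6,0.85,-1.8,-13.9,0],[0.6,0.85,-1.8,-13.9,0]]' 
python3 -m handwheel '[[1,0,0,0,0],[1,0,0,0,0],[1,0,0,0,0],[1,0,0,0,0],[1,0,0,0,0],[1,0,0,0,0],[1,0,0,1,0],[1,0,0,2,0]]' 40
python3 -m handwheel '[[1,-0.5,-1,0,-5],[1,-0.5,-1,0,-5],[1,-0.5,-1,0,-5],[1,-0.5,-1,0,-5],[1,-0.5,-1,0,-5]]'; python3 -c "
from h import *
print(get_state()['tcp_pos'])"
```

```text
time_s: 39.65
tcp_pos: [0.6254, 0.0178, 0.0604]
eef_rot: [-179.9, 0.0, -94.3]
contact_force: [0.1, -0.2, -0.7]
gripper_width: 0.035
gripper_force: 0.0
time_s: 40.65
tcp_pos: [0.6249, 0.0179, 0.08]
eef_rot: [-180.0, -0.0, -94.3]
contact_force: [-0.7, 0.0, -1.7]
gripper_width: 0.0098
gripper_force: 40.0
time_s: 41.28
tcp_pos: [0.6198, 0.0081, 0.0794]
eef_rot: [180.0, -0.0, -99.3]
contact_force: [0.0, 0.7, -1.5]
gripper_width: 0.0095
gripper_force: 40.0
[0.61981526 0.00809761 0.07935308]
```

```bash
python3 -m handwheel '[[1,0,-0.1,-1,0],[1,0,-0.1,-1.7,0],[1,0,-0.1,-2,0],[1,0,-0.1,-2,0],[1,0,-0.1,-2,0]]'; python3 -m handwheel '[[0.7,0,0,0,0],[0.7,0,0,0,0],[0.7,0,0,0,0],[0.7,0,0,0,0],[0.7,0,0,4,0],[0.7,0,0,10,0],[0.7,0,0,16,0],[0.7,0,0,18,0]]'; python3 -m handwheel '[[0.5,-3,3,0,10],[0.5,-5,5,0,20],[0.5,-5,5,0,20],[0.5,-5,5,0,20],[0.5,-5,5,0,20]]'; python3 car2.py yellow blue purple orange
cat > brd.py <<'E'
from h import *
from scipy.optimize import least_squares
s,p,d=snap('wrist'); cv2.imwrite('pics/wb%d.png'%(s['time_s']*10),p[:,:,::-1]); print(s['tcp_pos'],s['eef_rot'])
def get(n):
    q=finder.cut_out('wrist',n)
    if not q: print(n,'none'); return None
    m=cv2.erode(q[0]['region'].astype(np.uint8),np.ones((3,3)))>0
    print(n,round(q[0]['p'],2),q[0]['pixel'],m.sum()); return cloud('wrist',s,d,m)
c=get('board_c')
if c is not None:
    zm=np.percentile(c[:,2],80); t=c[abs(c[:,2]-zm)<.006]; print(' board',*rect(t),'z',zm)
    A=np.c_[t[:,:2]-t[:,:2].mean(0),np.ones(len(t))]; print(' slope deg',np.degrees(np.linalg.lstsq(A,t[:,2],rcond=None)[0][:2]))
c=get('bowl_top')
if c is not None:
    c=c[(c[:,2]>.008)&(c[:,2]<.07)]
    f=least_squares(lambda v:np.linalg.norm(c-v,axis=1)-.07,[*c[:,:2].mean(0),-.01],loss='soft_l1',f_scale=.002); print(' bowl',f.x,'top',f.x[2]+.07,np.abs(f.fun).mean())
c=get('cup_c')
if c is not None:
    zt=np.percentile(c[:,2],97); t=c[c[:,2]>zt-.006]; (x,y),rr=cv2.minEnclosingCircle((t[:,:2]*1000).astype(np.float32)); print(' cup rim',x/1000,y/1000,rr,zt)
E
```

```text
time_s: 41.9
tcp_pos: [0.6195, 0.0068, 0.0595]
eef_rot: [180.0, -0.0, -99.3]
contact_force: [-3.6, -0.8, 2.5]
gripper_width: 0.0098
gripper_force: 40.0
time_s: 42.9
tcp_pos: [0.6215, 0.0071, 0.2444]
eef_rot: [-179.6, 0.1, -99.3]
contact_force: [-0.1, 0.2, -0.5]
gripper_width: 0.0267
gripper_force: 0.0
time_s: 43.52
tcp_pos: [0.5702, 0.0565, 0.2392]
eef_rot: [180.0, -0.0, -79.4]
contact_force: [-0.0, -0.3, -0.5]
gripper_width: 0.0439
gripper_force: 0.0
[0.57017541 0.05646772 0.23923979] [ 1.79984562e+02 -1.01202485e-02 -7.94415191e+01]
yellow 0.66 fin [ 0.6069 -0.0739] [44.2 10.5] 80.7 box [ 0.6071 -0.0741] [75.1 49.3] 80.9 0.0825324549012415 486
blue 0.57 fin [0.6209 0.0066] [43.9 10.3] 80.9 box [0.6207 0.0063] [72.8 47. ] 80.6 0.0825426880807679 400
purple 0.69 fin [0.5557 0.0342] [44.  10.3] -9.0 box [0.5558 0.0337] [74.2 47.6] -8.4 0.08253802434648433 366
orange 0.78 fin [ 0.5469 -0.021 ] [44.  10.3] -9.2 box [ 0.547  -0.0209] [74.1 47.7] -8.7 0.0824706652169962 405
```

Layer is square and within about 3 mm everywhere. Next, the board.

```bash
python3 -m handwheel '[[0.3,-1,2,3,10],[0.3,-3,5,3,20],[0.3,-5,8,3,30],[0.3,-7,11,3,40],[0.3,-9,14,3,50],[0.3,-11,17,3,60],[0.3,-12,17,3,70],[0.3,-12,17,3,80]]'; python3 -m handwheel '[[0.3,0,0,0,10],[0.3,0,0,0,20],[0.3,0,0,0,26],[0.3,0,0,0,26],[0.3,0,0,0,26]]';python3 brd.py; cp pics/$(ls -t pics | head -1) pics/b.png
```

```text
time_s: 44.78
tcp_pos: [0.4491, 0.2273, 0.2696]
eef_rot: [-180.0, -0.0, 1.1]
contact_force: [-1.1, 0.0, 0.3]
gripper_width: 0.0614
gripper_force: 0.0
time_s: 45.4
tcp_pos: [0.4498, 0.2269, 0.2694]
eef_rot: [180.0, 0.0, 26.5]
contact_force: [0.0, -1.2, -0.8]
gripper_width: 0.0611
gripper_force: 0.0
[0.44977441 0.22685232 0.26942389] [1.79998490e+02 3.61887193e-03 2.65190713e+01]
board_c 0.65 [319.4, 201.5] 1813
 board [0.4163 0.2084] [106.9  40.5] 26.6 z 0.016204615174487624
 slope deg [ 0.10891137 -0.11041068]
bowl_top 0.86 [289.2, 71.0] 8368
 bowl [ 0.56094846  0.32960829 -0.01066067] top 0.05933933137159918 0.0004999207636482119
cup_c 0.85 [212.4, 166.0] 978
 cup rim 0.39896652221679685 0.36984124755859377 23.404176712036133 0.0481181686914655
```

View pics/b.png

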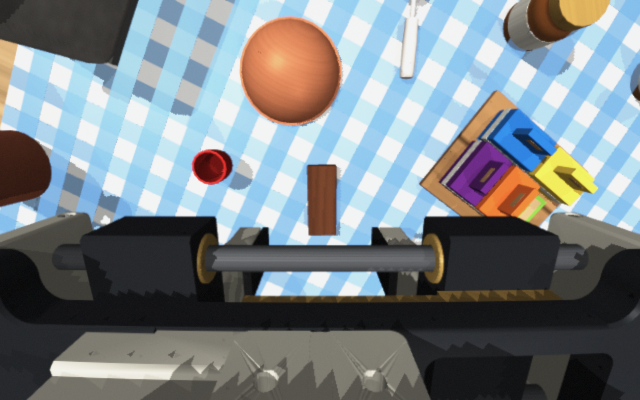

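```bash
python3 -m handwheel '[[0.25,-1.7,-1,-6,0],[0.25,-3.35,-1.85,-12,0],[0.25,-3.35,-1.85,-18,0],[0.25,-3.35,-1.85,-22,0],[0.25,-3.35,-1.85,-22,0],[0.25,-3.35,-1.85,-22,0],[0.25,-3.35,-1.85,-22,0]]'; python3 brd.py
```

```text
time_s: 46.48
tcp_pos: [0.4173, 0.2095, 0.0513]
eef_rot: [-179.9, -0.2, 26.7]
contact_force: [-0.3, 0.7, -0.3]
gripper_width: 0.0659
gripper_force: 0.0
[0.41729655 0.20954224 0.05132585] [-179.9297522    -0.19013619   26.67288259]
board_c 0.64 [321.7, 208.9] 6329
 board [0.4167 0.208 ] [108.1  42.1] 26.9 z 0.016143901630466362
 slope deg [-0.00799088  0.00545076]
bowl_top 0.86 [254.2, 22.5] 8949
 bowl [ 0.56095436  0.32960924 -0.01012854] top 0.05987145577509948 0.00044541670115786014
cup_c 0.56 [78.4, 151.5] 6931
 cup rim 0.39790216064453127 0.3703182373046875 24.36398696899414 0.047973870356834925
```

```bash
python3 -m handwheel '[[0.25,0,-0.1,-2,0],[0.25,0,-0.1,-3.8,0],[0.25,0,-0.1,-4.4,0],[0.25,0,-0.1,-4.4,0],[0.6,0,-0.1,-4.4,0],[0.6,0,-0.1,-4.4,0],[0.6,0,-0.1,-4.4,0],[0.6,0,-0.1,-4.4,0]]' 30;  python3 -m handwheel '[[0.8,0,0,0,0],[0.8,0,0,0,0],[0.8,0,0,0,0]]'; python3 -c "
from h import *
print(get_state()['tcp_pos'])"
```

```text
time_s: 47.68
tcp_pos: [0.4164, 0.2076, 0.0059]
eef_rot: [-180.0, -0.0, 26.7]
contact_force: [-1.1, -0.3, 5.7]
gripper_width: 0.0437
gripper_force: 30.0
time_s: 48.05
tcp_pos: [0.4164, 0.2076, 0.0059]
eef_rot: [-180.0, -0.0, 26.7]
contact_force: [-1.3, -0.4, 5.1]
gripper_width: 0.0437
gripper_force: 30.0
[0.41643876 0.20762239 0.00585047]
```

```bash
python3 -m handwheel '[[0.8,0,0,3,0],[0.8,0,0,7,0],[0.8,2,1.5,9,0],[0.8,6,5,9,0],[0.8,10,8.5,9,0],[0.8,14.4,12.1,9,0],[0.8,14.4,12.1,9,0],[0.8,14.4,12.1,9,0]]' 30;  python3 -m handwheel '[[0.8,0,0,0,0],[0.8,0,0,0,0],[0.8,0,0,0,0]]'; python3 brd.py
```

```text
time_s: 49.05
tcp_pos: [0.5595, 0.3278, 0.0943]
eef_rot: [180.0, 0.1, 26.6]
contact_force: [0.0, -0.2, -1.3]
gripper_width: 0.0438
gripper_force: 30.0
time_s: 49.42
tcp_pos: [0.56, 0.3283, 0.096]
eef_rot: [-180.0, -0.0, 26.7]
contact_force: [0.3, 0.3, -1.0]
gripper_width: 0.0436
gripper_force: 30.0
[0.56000993 0.32832754 0.09601421] [-1.79983566e+02 -3.78091647e-02  2.66739283e+01]
board_c 0.61 [318.7, 211.6] 8555
 board [0.5713 0.3347] [83.7 43.7] 26.9 z 0.10612584095073004
 slope deg [-0.08488634 -0.07219619]
bowl_top 0.56 [318.9, 150.4] 6798
 bowl [ 0.56039529  0.32937568 -0.01060611] top 0.05939389420721432 0.0002981114676304439
cup_c none
```

```bash
python3 -m handwheel '[[0.8,0.1,0.1,-1.5,0],[0.8,0.1,0.1,-2.5,0],[0.8,0.1,0.1,-2.9,0],[0.8,0.1,0.1,-2.9,0],[0.8,0.1,0.1,-2.9,0],[0.8,0.1,0.1,-2.9,0]]';python3 -m handwheel '[[0.8,0,0,-0.1,0],[0.8,0,0,-0.1,0],[0.8,0,0,-0.1,0]]';python3 -m handwheel '[[0.8,0,0,-0.1,0],[0.8,0,0,-0.1,0],[0.8,0,0,-0.1,0]]'
```

```text
time_s: 50.38
tcp_pos: [0.5612, 0.3294, 0.0662]
eef_rot: [180.0, 0.0, 26.7]
contact_force: [0.3, -0.3, -1.0]
gripper_width: 0.0435
gripper_force: 30.0
time_s: 50.75
tcp_pos: [0.5614, 0.3295, 0.0658]
eef_rot: [-180.0, -0.0, 26.7]
contact_force: [-0.8, -0.4, 4.3]
gripper_width: 0.0435
gripper_force: 30.0
time_s: 51.12
tcp_pos: [0.5614, 0.3295, 0.0657]
eef_rot: [180.0, -0.1, 26.7]
contact_force: [-3.8, -1.8, 10.7]
gripper_width: 0.0432
gripper_force: 30.0
```

```bash
python3 -m handwheel '[[0.8,0,0,0.1,0],[0.8,0,0,0.1,0],[0.4,0,0,0.1,0],[0.35,0,0,0.1,0],[0.35,0,0,0.1,0],[0.3,0,0,0.1,0],[0.3,0,0,0.1,0],[0.3,0,0,0.1,0]]';python3 brd.py; python3 -m handwheel '[[0.25,0,0,0,0],[0.25,0,0,2,0],[0.25,0,0,6,0],[0.25,0,0,12,0],[0.25,0,0,14,0],[0.25,0,0,14,0],[0.25,0,0,14,0]]';python3 brd.py
```

```text
time_s: 52.12
tcp_pos: [0.5612, 0.3294, 0.0654]
eef_rot: [180.0, 0.0, 26.7]
contact_force: [-0.6, 0.0, -0.0]
gripper_width: 0.0613
gripper_force: 0.0
[0.5612454  0.32940372 0.06544395] [1.79999407e+02 1.03896488e-03 2.66632586e+01]
board_c 0.76 [318.4, 209.2] 8605
 board [0.5729 0.3364] [83. 44.] 26.8 z 0.0758447703467158
 slope deg [-0.46795264 -0.82416067]
bowl_top 0.86 [319.6, 152.7] 8354
 bowl [ 0.56036677  0.32928837 -0.01054537] top 0.05945463308963082 0.00029472519348530815
cup_c none
time_s: 53.2
tcp_pos: [0.5607, 0.329, 0.2045]
eef_rot: [180.0, 0.1, 26.7]
contact_force: [0.2, -1.0, -1.0]
gripper_width: 0.0656
gripper_force: 0.0
[0.56068228 0.32904637 0.20447914] [1.79996781e+02 8.06256166e-02 2.66557331e+01]
board_c 0.94 [319.7, 191.2] 4029
 board [0.5608 0.3299] [109.3  42.4] 26.5 z 0.07614277203260733
 slope deg [-0.33701711 -0.78580259]
bowl_top 0.57 [342.0, 178.1] 4900
 bowl [ 0.56057504  0.3294277  -0.01061117] top 0.059388827826849566 0.0003532835552236427
cup_c 0.49 [599.8, 136.9] 4711
 cup rim 0.756993408203125 0.07915093994140625 25.843219757080078 0.09511981317438155
```

```bash
python3 -m handwheel '[[0.1,-4,1,0,0],[0.1,-9,2,0,0],[0.1,-14,3.5,0,0],[0.1,-16.2,4.1,-3,0],[0.1,-16.2,4.1,-7,0],[0.1,-16.2,4.1,-7,0],[0.1,-16.2,4.1,-7,0]]' 20;python3 brd.py
```

```text
time_s: 54.28
tcp_pos: [0.4, 0.3709, 0.1364]
eef_rot: [180.0, -0.0, 26.7]
contact_force: [-0.3, 1.5, 0.7]
gripper_width: 0.079
gripper_force: 0.0
[0.39997487 0.37085324 0.13639469] [ 1.79983502e+02 -4.08234566e-02  2.66714565e+01]
board_c 0.72 [465.3, 61.8] 7981
 board [0.5506 0.3259] [86.2 44. ] 26.7 z 0.07635869932043167
 slope deg [ 0.09296918 -1.55041583]
bowl_top 0.66 [404.0, 69.2] 9069
 bowl [ 0.56121391  0.32927582 -0.01037432] top 0.059625680374343154 0.000474995951495581
cup_c 0.7 [320.3, 206.1] 1999
 cup rim 0.39829354858398436 0.3713607177734375 23.257770538330078 0.04818047318165075
```

```bash
python3 -m handwheel '[[0.1,-0.15,0,-4,0],[0.1,-0.15,0,-8,0],[0.1,-0.15,0,-11.4,0],[0.1,-0.15,0,-11.4,0],[0.8,-0.15,0,-11.4,0],[0.8,-0.15,0,-11.4,0],[0.8,-0.15,0,-11.4,0],[0.8,-0.15,0,-11.4,0]]' 20;python3 -m handwheel '[[0.8,0,0,0,0],[0.8,0,0,0,0],[0.8,0,0,0,0],[0.8,0,0,0,0],[0.8,0,0,4,0],[0.8,0,0,10,0],[0.8,0,0,16,0],[0.8,0,0,16,0]]'; python3 brd.py
```

```text
time_s: 55.48
tcp_pos: [0.398, 0.3708, 0.0223]
eef_rot: [-180.0, -0.1, 26.7]
contact_force: [-0.3, -1.5, 3.7]
gripper_width: 0.0469
gripper_force: 20.0
time_s: 56.48
tcp_pos: [0.3994, 0.3728, 0.1869]
eef_rot: [-179.7, -0.5, 26.7]
contact_force: [-0.0, 0.3, -1.1]
gripper_width: 0.0467
gripper_force: 20.0
[0.3993887  0.37282439 0.18687116] [-179.7227971    -0.47478119   26.703818  ]
board_c 0.91 [442.0, 62.6] 6508
 board [0.5604 0.3304] [107.4  44.8] 27.2 z 0.07633096672059489
 slope deg [ 0.03223991 -1.45607757]
bowl_top 0.89 [397.6, 80.6] 6842
 bowl [ 0.56123975  0.32938702 -0.01049728] top 0.059502723815017027 0.0004733620639497599
cup_c 0.98 [318.5, 241.8] 3898
 cup rim 0.39926336669921875 0.373350341796875 24.370285034179688 0.2127754173805424
```

```bash
python3 -m handwheel '[[0.8,4,-1,0,0],[0.8,9,-2.2,0,0],[0.8,13,-3.2,0,0],[0.8,16.2,-4.1,0,0],[0.8,16.2,-4.1,-2,0],[0.8,16.2,-4.1,-4,0],[0.8,16.2,-4.1,-4,0],[0.8,16.2,-4.1,-4,0]]';python3 -m handwheel '[[0.8,0,0,0,0],[0.8,0,0,0,0],[0.8,0,0,0,0]]'; python3 brd.py;  cp pics/$(ls -t pics | head -1) pics/c.png
```

```text
time_s: 57.68
tcp_pos: [0.5598, 0.3294, 0.1412]
eef_rot: [180.0, 0.0, 26.7]
contact_force: [0.7, -0.4, -0.5]
gripper_width: 0.0467
gripper_force: 20.0
time_s: 58.05
tcp_pos: [0.5598, 0.3295, 0.1419]
eef_rot: [-180.0, -0.0, 26.7]
contact_force: [0.2, -0.9, -0.5]
gripper_width: 0.0467
gripper_force: 20.0
[0.55978882 0.32954323 0.14193731] [-1.79986797e+02 -3.86690369e-02  2.66734618e+01]
board_c 0.88 [319.6, 175.4] 3311
 board [0.5839 0.3424] [56.8 43. ] 26.8 z 0.07576760925145805
 slope deg [-0.43099618 -0.80409843]
bowl_top 0.81 [349.3, 173.0] 5999
 bowl [ 0.5604541   0.32931399 -0.01061384] top 0.059386159841922186 0.00032485889200454225
cup_c 0.87 [319.8, 245.3] 3801
 cup rim 0.5596256103515626 0.33050830078125 23.733203887939453 0.16771949806661682
```

View pics/c.png

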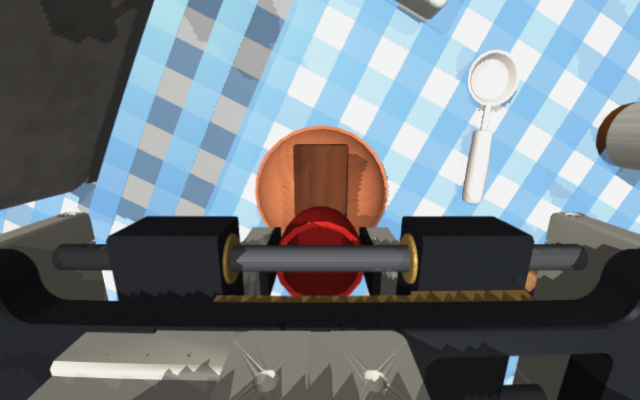

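The cup (320,245) is held upright over the centre of the board, which lies level on the bowl at (320,175).

```bash
python3 -m handwheel '[[0.8,0.1,0,-2,0],[0.8,0.1,0,-3.5,0],[0.8,0.1,0,-4.1,0],[0.8,0.1,0,-4.1,0],[0.8,0.1,0,-4.1,0],[0.8,0.1,0,-4.1,0]]';python3 -m handwheel '[[0.8,0,0,-0.1,0],[0.8,0,0,-0.1,0],[0.8,0,0,-0.1,0]]';python3 -m handwheel '[[0.8,0,0,-0.1,0],[0.8,0,0,-0.1,0],[0.8,0,0,-0.1,0]]'; python3 brd.py
```

```text
time_s: 59.0
tcp_pos: [0.561, 0.3297, 0.1011]
eef_rot: [-180.0, -0.1, 26.7]
contact_force: [0.4, 0.4, -0.1]
gripper_width: 0.0465
gripper_force: 20.0
time_s: 59.38
tcp_pos: [0.5607, 0.3294, 0.0995]
eef_rot: [-180.0, -0.0, 26.7]
contact_force: [-0.2, 0.8, -0.7]
gripper_width: 0.0468
gripper_force: 20.0
time_s: 59.75
tcp_pos: [0.5607, 0.3294, 0.0984]
eef_rot: [180.0, 0.0, 26.7]
contact_force: [-0.2, -0.0, -1.1]
gripper_width: 0.0465
gripper_force: 20.0
[0.56073932 0.32940427 0.09843627] [1.79998121e+02 2.17845954e-03 2.66649304e+01]
board_c 0.85 [319.0, 179.1] 3916
 board [0.5888 0.3443] [47.1 42.5] 26.8 z 0.07596094813010318
 slope deg [-0.2210349  -0.54847647]
bowl_top 0.68 [348.8, 179.1] 7092
 bowl [ 0.5604004   0.32932328 -0.01054065] top 0.059459347766505806 0.0003097494373416499
cup_c 0.92 [320.8, 242.0] 3589
 cup rim 0.5609324340820312 0.3302576904296875 23.46769905090332 0.12417143079862054
```

```bash
python3 -m handwheel '[[0.8,0,0,-0.05,0],[0.8,0,0,-0.05,0],[0.8,0,0,-0.05,0],[0.8,0,0,-0.05,0]]';python3 -m handwheel '[[0.4,0,0,0,0],[0.4,0,0,0,0],[0.3,0,0,0,0],[0.3,0,0,0,0],[0.2,0,0,0,0],[0.2,0,0,0,0],[0.15,0,0,0,0],[0.15,0,0,0,0]]'; python3 brd.py
```

```text
time_s: 60.45
tcp_pos: [0.5609, 0.3295, 0.0982]
eef_rot: [-180.0, -0.0, 26.7]
contact_force: [0.2, -0.4, 1.8]
gripper_width: 0.0465
gripper_force: 20.0
time_s: 61.45
tcp_pos: [0.5607, 0.3294, 0.098]
eef_rot: [-180.0, 0.0, 26.7]
contact_force: [-0.1, -0.5, -0.6]
gripper_width: 0.0742
gripper_force: 0.0
[0.56071674 0.32941929 0.09797025] [-1.79999214e+02  1.27330017e-04  2.66660376e+01]
board_c 0.83 [321.1, 179.0] 3945
 board [0.5885 0.3438] [48.4 43.1] 26.3 z 0.07594015448952664
 slope deg [-0.21149463 -0.49315621]
bowl_top 0.9 [350.7, 187.9] 8307
 bowl [ 0.56037123  0.32933373 -0.01055304] top 0.059446958429365905 0.000312558288240484
cup_c 0.75 [321.4, 244.6] 3782
 cup rim 0.56107275390625 0.3302762451171875 23.54941749572754 0.12405330909810497
```

Released and balanced. Rise, then check everything.

```bash
python3 -m handwheel '[[0.1,0,0,1,0],[0.1,0,0,4,0],[0.1,0,0,9,0],[0.1,0,0,14,0],[0.1,-4,-4,16,0],[0.1,-8,-8,16,0],[0.1,-9,-12,16,0],[0.1,-9,-12,16,0]]';python3 -m handwheel '[[0.1,2,-4,0,-10],[0.1,2,-4,0,-20],[0.1,2,-4,0,-20],[0.1,2,-4,0,-20]]'; python3 brd.py; python3 car2.py yellow blue purple orange;cp pics/$(ls -t pics | head -1) pics/end.png
```

```text
time_s: 62.65
tcp_pos: [0.4699, 0.2075, 0.2598]
eef_rot: [-180.0, -0.1, 26.6]
contact_force: [0.0, -0.0, -0.1]
gripper_width: 0.0787
gripper_force: 0.0
time_s: 63.15
tcp_pos: [0.4909, 0.1699, 0.2581]
eef_rot: [-180.0, -0.0, 6.9]
contact_force: [-0.3, -0.2, -0.5]
gripper_width: 0.0787
gripper_force: 0.0
[0.49087018 0.16989905 0.25810052] [-1.79995790e+02 -9.68857717e-03  6.91139177e+00]
board_c 0.93 [205.3, 121.2] 2130
 board [0.5608 0.3285] [107.3  43.1] 26.7 z 0.07609327212956273
 slope deg [-0.4780638   0.92305172]
bowl_top 0.56 [234.1, 105.2] 4073
 bowl [ 0.56083034  0.32934686 -0.01060943] top 0.059390568379292165 0.0005315776280460923
cup_c 0.58 [175.9, 108.1] 1995
 cup rim 0.5602754516601562 0.32864825439453127 23.847915649414062 0.12415551273520783
[0.49067536 0.16979347 0.25797084] [1.79996748e+02 1.04073740e-03 6.78875235e+00]
yellow 0.84 fin [ 0.6068 -0.0726] [42.5 11.1] 81.8 box [ 0.6064 -0.0726] [75.4 48.4] 80.3 0.08249078206750177 391
blue 0.64 fin [0.6207 0.008 ] [43.5  9.9] 81.0 box [0.6197 0.0082] [74.4 48.1] 80.3 0.0823074976302327 399
purple 0.71 fin [0.5559 0.0351] [43.6 11.1] -9.8 box [0.5557 0.0349] [72.1 48.7] -8.6 0.08223539240690281 392
orange 0.82 fin [ 0.5473 -0.0191] [43.6 11.3] -13.1 box [ 0.5465 -0.0198] [73.5 49.1] -10.0 0.082127964102193 378
```

View pics/end.png

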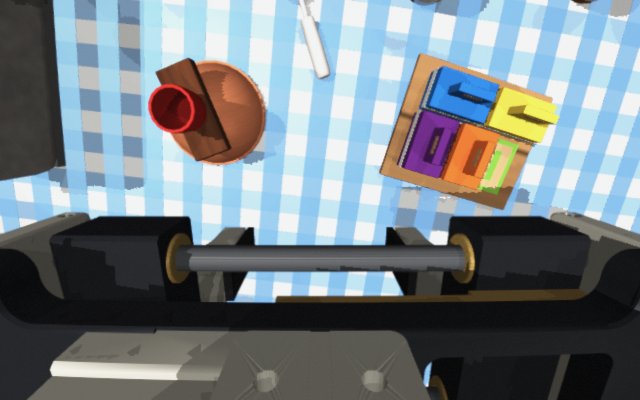

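The picture shows the layer intact at (470,130). The board is level on the bowl at (205,115) with the cup at (175,108), upright and centred. I'm handing it in.

```bash
python3 -c "
from h import *
print(r.close_job())"
```

```text
the job is handed in; nothing more can be done
None
```

I handed the job in at about 63 s. The four cartons here (green is absent) lie within about 4 mm of their outlines after I re-laid yellow and blue, which had been knocked aside. The board is balanced on the bowl and the red cup stands upright on its middle, both within about 2 mm of centre. The jars, spare cup and mug were not touched as far as I saw, and the hand-in returned no verdict.

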